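# Press a label holder home behind a shelf lip

## Robot

A 6-joint arm with a two-finger parallel gripper is mounted at the origin on a cart in front of the work surface, level with it; the furniture and walls round the work are solid. World frame = base frame: x ahead of the robot, y to its left, z up, the work surface at z = 0. Lengths are in mm, angles in degrees, forces in N, time in s.
With the tool pointing down it reaches from about 350 to 850 mm from the base axis. Payload 8.1 kg.
Tool frame: the origin (TCP) lies at the very end of the fingers, on their centre line; the grasp point (between the pads) lies 19 mm behind it; z points along the fingers, y is the line along which they close (so a half turn about z gives the same grasp; the last joint's range is limited). The gripper opens to 85 mm and grips with 20 to 120 N. Pads are 22 mm wide; open, the fingers measure 114 mm over their backs; the gripper's body (76 mm by 85 mm) begins 54 mm behind the grasp point. The pads swing forward as they close: fully open they stand 13 mm farther back than shut.
Start: joints at [66.039, 7.471, 85.268, -0, 87.261, -4.893], TCP at [195.993, 567.091, 231.292] pointing down, gripper open.
Joint ranges: [-169.43, 169.43], [-51.17, 129.36], [1.28, 143.12], [-76.62, 256.62], [0, 156.53], [-152.29, 152.29]. Speed limits (degrees/s): [136.94, 136.94, 159.86, 180, 180, 180].

## Interface

Orientations are given as [roll, pitch, yaw] about the fixed x, y, z axes, in that order (R = Rz(yaw) Ry(pitch) Rx(roll)).
In Python, from bench import sense, eyes, job, models gives the robot as it stands. The module is installed in compiled form; this text tells all that it offers.
- The arm moves only by the tool apply_moves, never from a script. Its argument "rows" is a list of rows, each a list of 6 numbers: the shift along the tool's x, y, z in mm, then the turn, a rotation vector about the tool's x, y, z in rad. In form: [[dx, dy, dz, rx, ry, rz], ...]. A call has exactly 5 rows; each row shifts and turns the commanded pose from where the row before left it, along the tool's axes as they then stand; what a row does not reach is not made up. A row lasts 1/8 s, in which the tool goes at most 62.5 mm and 10.7 degrees, less where a joint would pass 70% of its speed; a pose out of reach is approached as far as the arm can. A call is refused whole if a number of a shift passes 62.5 or a number of a turn 0.188, either way. A call with a gripper value outside its range is refused whole. "fingers" is the finger opening in mm, from 0 to 85.4, set as the call begins (left out, the last holds). The fingers move at their own pace and stop on an object; "grip_force" is the grip in N (left out, the last holds). Time passes only in rows, so rows that do not move let the fingers close, or fill a call up. It gives the time, the measured TCP pose, the force, the opening and the grip force at its end, in the units of the state.
- sense(): the state, without advancing time (a new reading comes with each control period).
- eyes.snapshot(name): name is "scene" or "top" or "wrist"; returns (picture, depth): 480x640x3 uint8, red, green, blue; 480x640 float32, mm along the optical axis (not along the pixel's ray), 0 where there is no reading.
- eyes.get_calibration(name): a dict with "intrinsics" (3x3 intrinsics, pixels), "R" (3x3) and "t" (3): a world point X has camera coordinates R X + t; the wrist camera has in their place "mount" (4x4, takes a point from camera to tool coordinates, whose origin is the TCP and whose axes are the flange's). Camera axes: x right, y down, z forward; pixel columns grow to the right and rows downward; lengths in mm; the calibration is good to about 2 mm. A picture is of the moment at which its call begins: read the wrist's pose just before it. get_calibration takes no time and is no camera call.
- job.hand_in(): hands the job in; it is judged then, once.
Trained networks look in the newest picture that a camera, given by its name, has taken for a name from the list of things; names that differ only in an ending like _2 or _b are one class to them, and where a whole thing is asked for, a point or a joint stands for the part that bears it (a point fixed in the world has none). Each returns a list of dicts, best first, with "confidence" (0 to 1); they miss things now and then, are a little off and sometimes report something else, mostly with a low value. They report only what shows in the picture. A call takes as long as a camera call. They do not tell look-alikes from the thing itself.
- models.boxes_of(name, camera): "xyz" ([x, y, z] in mm, in world coordinates, good to about 4 mm: the middle of the surface that is visible of it).
- models.cut_out(name, camera): "pixels" (480x640 bool, what is visible of it).
- models.place_of(name, camera): "xyz" ([x, y, z] in mm, in world coordinates, good to about 4 mm: a listed point, or the origin of a listed thing).
The state is a dict: "time": time; "joint_pos": joint angles; "qd": joint speeds; "joint_efforts": joint torques, N m; "tool_pos": TCP position; "tcp_rot": TCP orientation; "ft_force": force on the tool from outside, world axes, zero at the start; "wrist_torque": the same for the moment, N m; "finger_gap": finger opening in mm; "grip_force": force on a finger pad.
Only numpy, scipy, OpenCV 4.12 (cv2) and the standard library are available. Lean on these libraries where they do the work, as an engineer would, in place of code of your own. Each camera call takes 0.05 s, during which the arm holds its last target. There are 200 camera calls.

## Task

Take the blue label holder out of its dock and push it, upright and with its white card facing the robot, down behind the metal lip on the front edge of the small white shelf, pressing the red spring strip in there down to its stop. Finish while still gripping it and pressing it fully home, so that a colleague could tighten the locking screws: do not let go or ease off. Leave the yellow holder in the dock and the jar, the dropper bottle and the timer where they are.

Things in the scene. Friction and masses are not known exactly. Their poses are not given: they have to be found in the camera images.
- holder_blue: loose blue plate 8 (x) x 70 (y) x 76 (z) mm, about 60 g, its lowest 5 mm thinned to a 5 x 66 mm foot; white card on its -x face. Origin at the centre of its underside, z up, y along the plate. Stands in either slot of the dock, underside 6 mm above the worktop, upper 56 mm showing. Grip it across its 8 mm, in its upper 35 mm
- holder_blue_card (a point): middle of the white card face of the blue holder, 49 mm above its underside and 4 mm to the -x side
- holder_yellow: yellow holder of the same shape, in the other slot of the dock; it stays there
- dock: fixed grey dock block 46 (x) x 192 (y) x 26 (z) mm with two upright slots 11 mm by 76 mm and 20 mm deep, centred 47 mm either side of its middle along y; origin at the centre of its underside
- rack: fixed small shelf, white board 260 mm wide (y), 111 mm deep (x), top 50 mm above the worktop, on side legs. Along the middle of its front (-x) edge an aluminium lip 4 mm thick forms a label slot, open upward (see slot). Origin on the worktop under the middle of the slot; x points away from the robot into the shelf, y along the lip, z up
- slot (a point): middle of the slot, 30 mm above the worktop, on the red strip when that is up; axes as the rack's. Slot 10.5 mm wide (x) between the board's black front edge (50 mm high) and the lip (straight to 41 mm, then flared forward, its edge 53 mm high and 16 mm in front of the slot's middle); 104 mm long (y) between black end blocks 42 mm high, each with a black locking screw in front
- seat (a joint): red spring strip 9 x 92 mm at the bottom of the slot, on which the holder's foot comes to stand: 0 = up (top face 30 mm above the worktop), 0.008 m = pressed down to its stop (top face 22 mm above the worktop). It pushes back with about 4 N at the top and 8.5 N at the stop, and springs up when let go
- jar: small white jar, diameter 62 mm, 60 mm high, standing on the shelf's board near its left end; origin at the centre of its underside
- dropper: small clear dropper bottle with a white cap, diameter 32 mm, 75 mm high, standing on the board near its right end; origin at the centre of its underside
- timer: white bench timer 38x66x62 mm standing on the worktop to the left; origin at the centre of its underside
Mind the look-alikes: they are no part of the job. Of the things like the holder_blue, leave any that is purple; of the rest the smaller one is meant.

How it is judged (in metres and radians):
On the way, in this order (a step that is already met when the one before it is completed fails the run):
1. the blue holder is lifted clear of the dock (height (world z) of holder_blue above 0.035 m and contact force between the fingers and holder_blue above 1 N), for 0.1 s.
2. its foot is behind the lip (x of holder_blue in the frame of slot between -0.004 and 0.004 m and y of holder_blue in the frame of slot between -0.018 and 0.018 m and z of holder_blue in the frame of slot below 0.008 m), for 0.1 s.
3. it is pressed home, the spring strip at its stop (x of holder_blue in the frame of slot between -0.004 and 0.004 m and y of holder_blue in the frame of slot between -0.018 and 0.018 m and value of joint seat above 0.0065 m), for 0.2 s.
At the end, for the whole second after the job is handed in: The blue holder is in the slot, upright within 0.12 rad, along it within 0.1 rad, card side to the robot, pressing the strip 6.5 mm or more down and bearing on the shelf with over 4 N, gripped with over 2 N through the last second; the yellow holder stands in the dock (all of step 3 and z of holder_blue in the frame of slot below -0.006 m and angle between holder_blue's own z axis and vertical below 0.12 rad and angle between the y axis of holder_blue and the y axis of rack, either way round below 0.1 rad and x of holder_blue_card in the frame of rack below 0 m and contact force between the fingers and holder_blue above 2 N and contact force between holder_blue and rack above 4 N and height (world z) of holder_yellow below 0.015 m and angle between holder_yellow's own z axis and vertical below 0.25 rad); the arm keeps its last pose, push and grip.
It fails at once if the yellow holder is taken out or shoved (over 20 mm) (distance of holder_yellow from where it was at the start of the episode above 0.02 m).
It fails at once if the jar is displaced by over 20 mm (distance of jar from where it was at the start of the episode above 0.02 m).
It fails at once if the dropper bottle is displaced by over 20 mm (distance of dropper from where it was at the start of the episode above 0.02 m).
It fails at once if the timer is displaced by over 20 mm (distance of timer from where it was at the start of the episode above 0.02 m).
It also fails if it takes over 37 s, if anything falls off the work surface, if the arm or the gripper's body presses on something with over 40 N, if the wrist force passes 120 N, or if a joint passes its speed limit or range.

## Working session

There is one attempt and no reset: what is moved stays moved. The work goes in short steps, Python scripts to look and compute and a tool call to move; the robot and the scene stay as the last step left them, time stands still between calls to the robot, and variables do not carry over. Pictures are saved under pics/ and viewed, at most 10 in all, crops included, and the job is handed in when it is done.

Besides the shell and the picture viewer there is one more tool, called after ">>>" by a JSON object that holds its "method" and its "body", one argument or row to a line. apply_moves: Moves the arm, as the interface text tells. Its arguments: {"type":"object","properties":{"rows":{"type":"array"},"fingers":{"type":"number"},"grip_force":{"type":"number"}},"required":["rows"]}

```bash
mkdir -p pics; cat > h.py <<'E'
import numpy as np,cv2
from bench import sense,eyes,job,models
def snap(c,fn=None):
    p,d=eyes.snapshot(c)
    if fn: cv2.imwrite('pics/'+fn,p[:,:,::-1])
    return p,d
def world(c,d,mask):
    k=eyes.get_calibration(c); K=np.array(k['intrinsics']);R=np.array(k['R']);t=np.array(k['t']).ravel()
    v,u=np.nonzero(mask&(d>0)); z=d[v,u]
    C=np.stack([(u-K[0,2])/K[0,0]*z,(v-K[1,2])/K[1,1]*z,z],1)
    return (C-t)@R,u,v
E
python3 - <<'E'
from h import *
np.set_printoptions(precision=1,suppress=True)
s=sense();print(s['time'],s['tool_pos'],s['tcp_rot'])
for c in('scene','top'):
    p,d=snap(c,c+'0.png'); np.savez('pics/'+c+'0.npz',p=p,d=d)
    k=eyes.get_calibration(c); R=np.array(k['R']);print(c,-R.T@np.array(k['t']).ravel(),R[2],k['intrinsics'][0][0])
    for n in('holder_blue','holder_yellow','dock','slot','rack','jar','dropper','timer'):
        print(n,[(np.round(o['xyz']),round(o['confidence'],2)) for o in models.place_of(n,c)])
E
```

```text
0.0 [195.8 566.6 230.2] [-179.9   -0.   160.9]
scene [-208.2 -716.9  891.6] [ 0.6  0.5 -0.7] 494.975067660604
holder_blue [(array([ 501., -381.,    8.]), 0.88), (array([ 368., -412.,    0.]), 0.8), (array([ 510., -515.,    3.]), 0.59)]
holder_yellow [(array([ 487., -293.,    4.]), 0.81)]
dock [(array([ 492., -340.,    2.]), 0.69)]
slot [(array([550.,  79.,  29.]), 0.75)]
rack [(array([551.,  79.,  -3.]), 0.82)]
jar [(array([623., 148.,  51.]), 0.73)]
dropper [(array([598., -16.,  46.]), 0.62)]
timer [(array([416., 370.,   1.]), 0.59)]
top [ 361.   -56.3 1548.9] [ 0.1 -0.  -1. ] 515.1195775906273
holder_blue [(array([ 508., -513.,    1.]), 0.73), (array([ 364., -410.,    3.]), 0.71), (array([ 501., -380.,    2.]), 0.66)]
holder_yellow [(array([ 484., -287.,    7.]), 0.58), (array([621., 145.,  49.]), 0.36)]
dock [(array([ 490., -336.,    0.]), 0.73)]
slot [(array([550.,  78.,  32.]), 0.62)]
rack [(array([550.,  83.,  -1.]), 0.72), (array([550.,  82.,  32.]), 0.71)]
jar [(array([619., 143.,  48.]), 0.55)]
dropper [(array([600., -16.,  45.]), 0.54)]
timer [(array([418., 374.,  -2.]), 0.81), (array([551.,  81.,  34.]), 0.34)]
```

View pics/scene0.png

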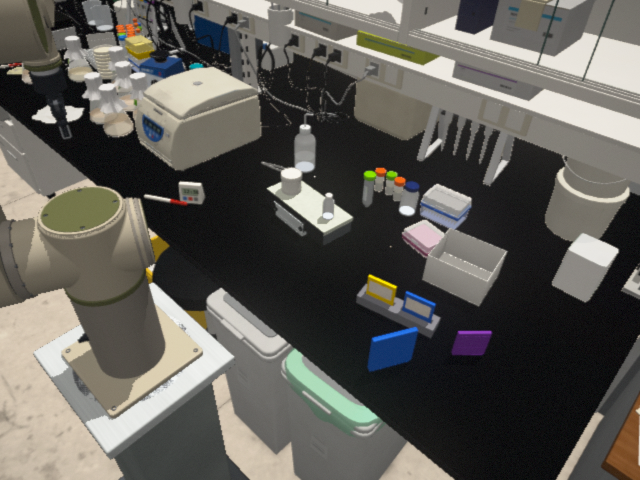

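```bash
python3 - <<'E'
from h import *
np.set_printoptions(precision=1,suppress=True)
k=eyes.get_calibration('scene');K=np.array(k['intrinsics'])
z=np.load('pics/scene0.npz');p,d=z['p'],z['d']
def px(X):
    c=np.array(k['R'])@X+np.array(k['t']).ravel(); q=K@c; return q[:2]/q[2]
for n,X in dict(A=[501,-381,44],B=[366,-411,40],C=[509,-514,40],Y=[486,-290,44],slot=[550,80,30]).items(): print(n,px(np.array(X,float)))
a=px(np.array([480,-380,40.])).astype(int)
x0,y0=max(a[0]-130,0),max(a[1]-100,0)
cv2.imwrite('pics/cropA.png',cv2.resize(p[y0:y0+190,x0:x0+260,::-1],None,fx=3,fy=3,interpolation=cv2.INTER_CUBIC)); print(x0,y0)
P,u,v=world('scene',d,np.ones(d.shape,bool))
hsv=cv2.cvtColor(p,cv2.COLOR_RGB2HSV)[v,u].astype(int)
for n,X in dict(A=[501,-381],B=[366,-411],C=[509,-514],Y=[486,-290]).items():
    m=(np.hypot(P[:,0]-X[0],P[:,1]-X[1])<55)&(P[:,2]>35)&(hsv[:,1]>90)
    if n in'AY': m&=np.abs((P[:,1]-X[1]))<42
    Q=P[m]; 
    if len(Q)<20: print(n,len(Q));continue
    c,(w),ang=cv2.minAreaRect(Q[:,:2].astype(np.float32)); print(n,len(Q),np.percentile(Q,[2,98],axis=0).ravel(),c,w,ang,'hue',np.percentile(hsv[m,0],[10,50,90]))
E
```

```text
A [415.9 308.9]
B [390.2 352.9]
C [469.4 341.5]
Y [379.9 291.5]
slot [289.4 215.1]
279 214
A 248 [ 491.5 -418.1   36.   510.1 -350.9   84.3] (500.9516906738281, -383.8251647949219) (12.085698127746582, 70.8255386352539) 11.593072891235352 hue [108. 109. 111.]
B 1133 [ 320.4 -439.2   37.   403.4 -389.1  108.2] (364.3998107910156, -413.42767333984375) (14.70814323425293, 100.02703857421875) 61.60564422607422 hue [108. 109. 109.]
C 509 [ 481.6 -542.7   36.1  529.9 -492.1   77.1] (506.7892150878906, -518.1798095703125) (11.315973281860352, 71.77489471435547) 42.725128173828125 hue [139. 139. 140.]
Y 255 [ 473.5 -326.3   35.8  491.9 -259.2   84.7] (483.3802185058594, -292.34527587890625) (11.74247932434082, 69.66445922851562) 10.727502822875977 hue [22. 24. 28.]
```

The picture shows three candidates:
- blue plate in the dock at (418,307)
- larger blue plate standing free at (392,349), about 100 mm wide
- purple plate at (472,343)

The one in the dock is meant: it is blue, and at 70 mm wide it is the smaller of the two. I'll confirm it in the crop and measure the rack.

View pics/cropA.png

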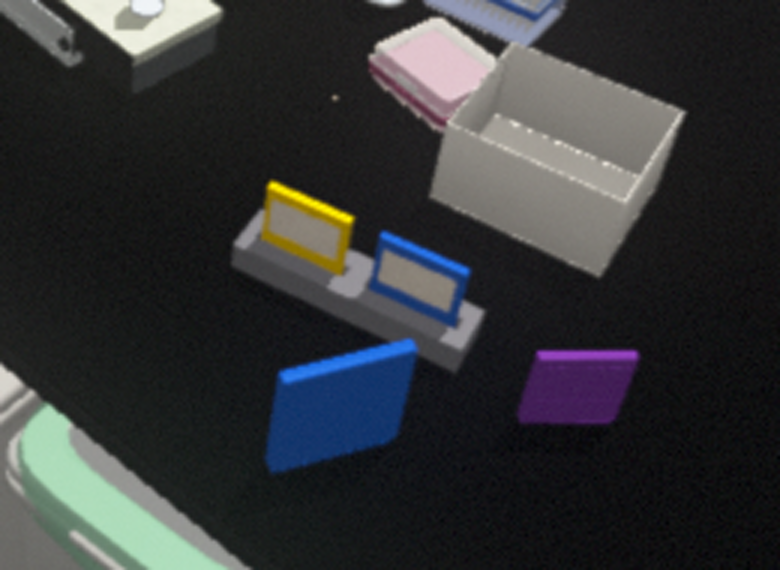

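```bash
python3 - <<'E'
from h import *
np.set_printoptions(precision=1,suppress=True)
for c in('scene','top'):
    z=np.load(f'pics/{c}0.npz');p,d=z['p'],z['d']
    P,u,v=world(c,d,np.ones(d.shape,bool)); g=p[v,u].astype(int)
    n=(np.abs(P[:,0]-590)<110)&(np.abs(P[:,1]-80)<170)
    m=n&(np.abs(P[:,2]-50)<6)&(g.min(1)>120)
    Q=P[m]; r=cv2.minAreaRect(Q[:,:2].astype(np.float32)); print(c,m.sum(),r,'zmed',np.median(Q[:,2]))
    print(cv2.boxPoints(r))
    # dock top
    D=P[(np.abs(P[:,0]-490)<70)&(np.abs(P[:,1]+336)<130)&(np.abs(P[:,2]-26)<5)]
    print('dock',len(D),cv2.minAreaRect(D[:,:2].astype(np.float32)))
    if c=='scene':
        cv2.imwrite('pics/cropR.png',cv2.resize(p[160:250,240:370,::-1],None,fx=6,fy=6,interpolation=cv2.INTER_CUBIC))
E
```

```text
scene 1608 ((601.0121459960938, 70.11389923095703), (265.1312255859375, 133.63385009765625), 83.18077850341797) zmed 49.835191955993906
[[518.9 -53.6]
 [651.6 -69.4]
 [683.1 193.8]
 [550.4 209.7]]
dock 895 ((491.904052734375, -337.8838195800781), (51.58234405517578, 192.9337615966797), 12.690669059753418)
top 2480 ((603.3466186523438, 73.1121826171875), (260.0845642089844, 130.8436737060547), 83.36560821533203) zmed 49.82098621134611
[[523.3 -48.5]
 [653.3 -63.6]
 [683.4 194.7]
 [553.4 209.8]]
dock 672 ((495.3966369628906, -334.9048767089844), (46.11616516113281, 192.6654052734375), 11.074020385742188)
```

View pics/cropR.png

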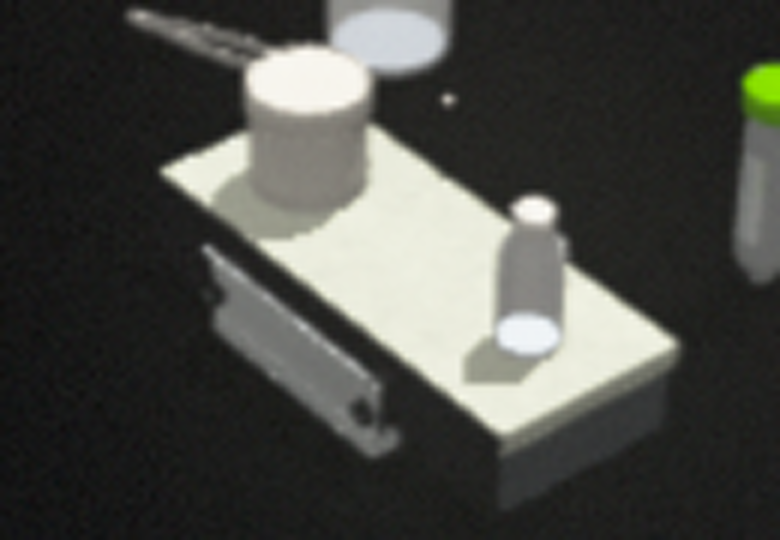

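The crop confirms it. The small blue plate, with its white card towards the robot, stands in the dock's right slot (crop 420,277; picture 419,306). The bigger blue and the purple ones stand loose and have no card. The rack's lip runs from about picture (275,202) to (303,233), and its yaw is about -6.7°. Next I plan the first move, to a view above the slot.

```bash
cat >> h.py <<'E'
from scipy.spatial.transform import Rotation as Rn
def plan(xyz,yaw,n,start=None,rpy=None):
    s=sense(); p=np.array(s['tool_pos'] if start is None else start[0],float)
    R=Rn.from_euler('xyz',s['tcp_rot'] if start is None else start[1],degrees=True)
    T=Rn.from_euler('xyz',[180,0,yaw],degrees=True)
    w=(R.inv()*T).as_rotvec()/n; d=(np.array(xyz)-p)/n
    for i in range(n):
        sh=np.round(R.inv().apply(d*(i+1)+np.array(s['tool_pos'] if start is None else start[0])-p),1); p=p+R.apply(sh); R=R*Rn.from_rotvec(np.round(w,4))
        print(list(np.round(np.r_[sh,w],4)),',')
    print('end',p.round(1))
E
python3 - <<'E'
from h import *
np.set_printoptions(precision=2,suppress=True)
k=eyes.get_calibration('wrist');print(k)
plan([510,80,270],83.3,10)
E
```

```text
{'intrinsics': array([[352.26,   0.  , 319.92],
       [  0.  , 352.26, 239.41],
       [  0.  ,   0.  ,   1.  ]]), 'mount': array([[  -0.  ,   -0.96,   -0.28,   71.97],
       [   1.  ,   -0.  ,    0.  ,   -0.9 ],
       [  -0.  ,   -0.28,    0.96, -141.94],
       [   0.  ,    0.  ,    0.  ,    1.  ]])}
[np.float64(-45.6), np.float64(-35.8), np.float64(-3.9), np.float64(-0.0), np.float64(-0.0), np.float64(0.1355)] ,
[np.float64(-50.0), np.float64(-29.3), np.float64(-3.8), np.float64(-0.0), np.float64(-0.0), np.float64(0.1355)] ,
[np.float64(-53.5), np.float64(-22.2), np.float64(-3.9), np.float64(-0.0), np.float64(-0.0), np.float64(0.1355)] ,
[np.float64(-56.0), np.float64(-14.9), np.float64(-3.9), np.float64(-0.0), np.float64(-0.0), np.float64(0.1355)] ,
[np.float64(-57.5), np.float64(-7.1), np.float64(-3.9), np.float64(-0.0), np.float64(-0.0), np.float64(0.1355)] ,
[np.float64(-58.0), np.float64(0.7), np.float64(-3.8), np.float64(-0.0), np.float64(-0.0), np.float64(0.1355)] ,
[np.float64(-57.3), np.float64(8.5), np.float64(-3.9), np.float64(-0.0), np.float64(-0.0), np.float64(0.1355)] ,
[np.float64(-55.7), np.float64(16.2), np.float64(-3.9), np.float64(-0.0), np.float64(-0.0), np.float64(0.1355)] ,
[np.float64(-52.9), np.float64(23.6), np.float64(-3.8), np.float64(-0.0), np.float64(-0.0), np.float64(0.1355)] ,
[np.float64(-49.3), np.float64(30.5), np.float64(-3.9), np.float64(-0.0), np.float64(-0.0), np.float64(0.1355)] ,
end [510.  80. 270.]
```

>>> {"method": "apply_moves", "body": {
  "rows": [
    [-45.6,-35.8,0,0,0,0.1355],
    [-50,-29.3,0,0,0,0.1355],
    [-53.5,-22.2,0,0,0,0.1355],
    [-56,-14.9,5,0,0,0.1355],
    [-57.5,-7.1,5,0,0,0.1355]
  ]
}}

```text
time: 1.52
tool_pos: [353.8, 322.1, 221.5]
tcp_rot: [179.9, -0.0, 121.9]
ft_force: [1.1, 0.0, -0.4]
finger_gap: 85.5
grip_force: 0.0
```

>>> {"method": "apply_moves", "body": {
  "rows": [
    [-58,0.7,8,0,0,0.1355],
    [-57.3,8.5,8,0,0,0.1355],
    [-55.7,16.2,8,0,0,0.1355],
    [-52.9,23.6,8,0,0,0.1355],
    [-49.3,30.5,8,0,0,0.1355]
  ]
}}

```text
time: 2.15
tool_pos: [511.0, 78.2, 181.4]
tcp_rot: [179.9, -0.0, 83.0]
ft_force: [0.5, 0.5, 0.4]
finger_gap: 85.5
grip_force: 0.0
```

>>> {"method": "apply_moves", "body": {
  "rows": [
    [0,0,0,0,0,0],
    [0,0,0,0,0,0],
    [0,0,0,0,0,0],
    [0,0,0,0,0,0],
    [0,0,0,0,0,0]
  ]
}}

```text
time: 2.78
tool_pos: [509.9, 80.7, 181.6]
tcp_rot: [180.0, -0.0, 83.4]
ft_force: [-0.4, -1.1, -0.6]
finger_gap: 85.3
grip_force: 0.0
```

```bash
cat >> h.py <<'E'
def wristworld(d,mask,s):
    k=eyes.get_calibration('wrist');K=np.array(k['intrinsics']);M=np.array(k['mount'])
    v,u=np.nonzero(mask&(d>0)); z=d[v,u]
    C=np.stack([(u-K[0,2])/K[0,0]*z,(v-K[1,2])/K[1,1]*z,z],1)
    R=Rn.from_euler('xyz',s['tcp_rot'],degrees=True)
    return R.apply(C@M[:3,:3].T+M[:3,3])+np.array(s['tool_pos']),u,v
E
python3 - <<'E'
from h import *
np.set_printoptions(precision=1,suppress=True)
s=sense();print(s['time'],s['tool_pos'],s['tcp_rot'],s['joint_pos'])
p,d=snap('wrist','w1.png');np.savez('pics/w1.npz',p=p,d=d,t=s['tool_pos'],r=s['tcp_rot'])
for n in('slot','rack'): print(n,[(np.array(o['xyz']),round(o['confidence'],2)) for o in models.place_of(n,'wrist')])
E
```

```text
2.775 [509.9  80.7 181.6] [180.   -0.   83.4] [  3.3  -3.9 102.2   0.   81.8   9.9]
slot [(array([550.4,  79.4,  31.7]), 0.7)]
rack [(array([548.3,  75.4,   1.7]), 0.71)]
```

View pics/w1.png

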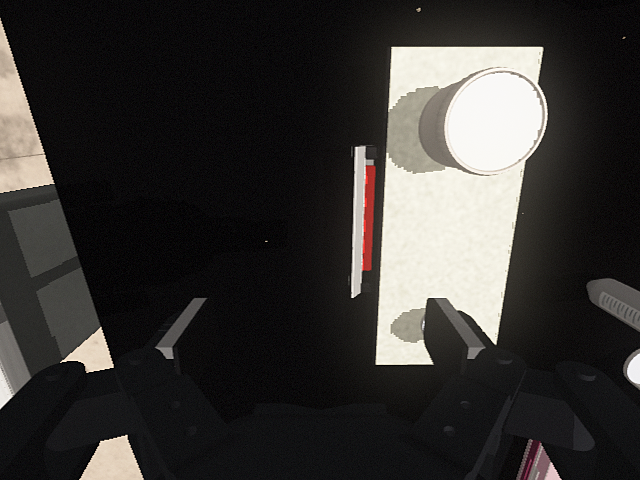

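The wrist picture shows the red strip from (370,166) to (367,271), between the lip at x≈358 and the board edge at x≈385. Next I measure the strip.

```bash
cat >> h.py <<'E'
def plane(uv,z0,tp,rot):
    k=eyes.get_calibration('wrist');K=np.array(k['intrinsics']);M=np.array(k['mount'])
    uv=np.asarray(uv,float);C=np.c_[(uv[:,0]-K[0,2])/K[0,0],(uv[:,1]-K[1,2])/K[1,1],np.ones(len(uv))]
    R=Rn.from_euler('xyz',rot,degrees=True); o=R.apply(M[:3,3])+tp; r=R.apply(C@M[:3,:3].T)
    return o+r*((z0-o[2])/r[:,2])[:,None]
E
python3 - <<'E'
from h import *
np.set_printoptions(precision=1,suppress=True)
z=np.load('pics/w1.npz');p,d,t,r=z['p'],z['d'],z['t'],z['r']
s=dict(tool_pos=t,tcp_rot=r)
g=p.astype(int); red=(g[...,0]>90)&(g[...,1]<70)&(g[...,2]<70); red[:, :300]=0; red[:,400:]=0; red[320:]=0
v,u=np.nonzero(red); X=plane(np.c_[u,v],30,t,r)
rc=cv2.minAreaRect(X[:,:2].astype(np.float32)); print('red',red.sum(),rc)
W,_,_=wristworld(d,red,s); print('depth red',np.median(W,0), W.mean(0))
yc=np.polyfit(X[:,1]-80,X[:,0],1); print('slope deg',np.degrees(np.arctan(yc[0])),yc)
wh=(g.min(2)>150); v,u=np.nonzero(wh&(d>0)); W,u,v=wristworld(d,wh,s)
m=(np.abs(W[:,2]-50)<5)&(W[:,0]>545); e=W[m]; print('board z',np.median(e[:,2]))
rows=[]
for y in range(-20,150,4):
    q=e[np.abs(e[:,1]-y)<2]; 
    if len(q): rows.append((y,q[:,0].min()))
rows=np.array(rows); f=np.polyfit(rows[:,0]-80,rows[:,1],1); print('front',f,np.degrees(np.arctan(f[0])), np.std(rows[:,1]-np.polyval(f,rows[:,0]-80)))
E
```

```text
red 973 ((550.5236206054688, 78.39832305908203), (91.75835418701172, 7.95650577545166), 83.38003540039062)
depth red [550.9  80.9  29.3] [550.9  80.   29.1]
slope deg 6.483708162377886 [  0.1 550.8]
board z 49.35141314358158
front [  0.  554.3] 1.4974082571752123 6.144737348493699
```

```bash
python3 - <<'E'
from h import *
plan([500,-383,200],101.1,10)
E
```

```text
[np.float64(-46.1), np.float64(4.4), np.float64(-1.9), np.float64(0.0), np.float64(0.0), np.float64(-0.031)] ,
[np.float64(-46.3), np.float64(2.9), np.float64(-1.8), np.float64(0.0), np.float64(0.0), np.float64(-0.031)] ,
[np.float64(-46.3), np.float64(1.6), np.float64(-1.9), np.float64(0.0), np.float64(0.0), np.float64(-0.031)] ,
[np.float64(-46.3), np.float64(0.0), np.float64(-1.8), np.float64(0.0), np.float64(0.0), np.float64(-0.031)] ,
[np.float64(-46.4), np.float64(-1.3), np.float64(-1.9), np.float64(0.0), np.float64(0.0), np.float64(-0.031)] ,
[np.float64(-46.2), np.float64(-2.8), np.float64(-1.9), np.float64(0.0), np.float64(0.0), np.float64(-0.031)] ,
[np.float64(-46.2), np.float64(-4.2), np.float64(-1.8), np.float64(0.0), np.float64(0.0), np.float64(-0.031)] ,
[np.float64(-46.0), np.float64(-5.7), np.float64(-1.9), np.float64(0.0), np.float64(0.0), np.float64(-0.031)] ,
[np.float64(-45.8), np.float64(-7.0), np.float64(-1.8), np.float64(0.0), np.float64(0.0), np.float64(-0.031)] ,
[np.float64(-45.5), np.float64(-8.5), np.float64(-1.9), np.float64(0.0), np.float64(0.0), np.float64(-0.031)] ,
end [ 500. -383.  200.]
```

>>> {"method": "apply_moves", "body": {
  "rows": [
    [-46.1,4.4,-2,0,0,-0.031],
    [-46.3,2.9,-2,0,0,-0.031],
    [-46.3,1.6,-2,0,0,-0.031],
    [-46.3,0,-2,0,0,-0.031],
    [-46.4,-1.3,-2,0,0,-0.031]
  ]
}}

```text
time: 3.55
tool_pos: [504.8, -153.2, 191.5]
tcp_rot: [180.0, 0.0, 92.2]
ft_force: [1.3, 0.9, 0.7]
finger_gap: 85.3
grip_force: 0.0
```

>>> {"method": "apply_moves", "body": {
  "rows": [
    [-46.2,-2.8,-2,0,0,-0.031],
    [-46.2,-4.2,-2,0,0,-0.031],
    [-46,-5.7,-2,0,0,-0.031],
    [-45.8,-7,-2,0,0,-0.031],
    [-45.5,-8.5,-2,0,0,-0.031]
  ]
}}

```text
time: 4.18
tool_pos: [499.6, -384.8, 201.3]
tcp_rot: [180.0, 0.0, 101.1]
ft_force: [0.1, 0.1, -0.7]
finger_gap: 85.7
grip_force: 0.0
```

>>> {"method": "apply_moves", "body": {
  "rows": [
    [0,0,0,0,0,0],
    [0,0,0,0,0,0],
    [0,0,0,0,0,0],
    [0,0,0,0,0,0],
    [0,0,0,0,0,0]
  ]
}}

```text
time: 4.8
tool_pos: [500.0, -382.7, 201.5]
tcp_rot: [180.0, 0.0, 101.1]
ft_force: [-0.4, -0.1, 0.6]
finger_gap: 85.4
grip_force: 0.0
```

```bash
python3 - <<'E'
from h import *
np.set_printoptions(precision=1,suppress=True)
s=sense();print(s['time'],s['tool_pos'],s['tcp_rot'],s['joint_pos'])
p,d=snap('wrist','w2.png');t,r=np.array(s['tool_pos']),s['tcp_rot']
hsv=cv2.cvtColor(p,cv2.COLOR_RGB2HSV).astype(int)
for n,h0 in(('blue',109),('yellow',25)):
    m=(np.abs(hsv[...,0]-h0)<8)&(hsv[...,1]>100)&(hsv[...,2]>50)
    W,u,v=wristworld(d,m,s); k=(np.abs(W[:,0]-495)<50)&(np.abs(W[:,2]-82)<5)&(W[:,1]<-240)&(W[:,1]>-440)
    X=plane(np.c_[u[k],v[k]],82,t,r)
    print(n,k.sum(),np.median(W[k],0),cv2.minAreaRect(X[:,:2].astype(np.float32)),cv2.minAreaRect(np.c_[u[k],v[k]].astype(np.float32)))
E
```

```text
4.8 [ 500.  -382.7  201.5] [180.    0.  101.1] [-42.1  12.8  82.4   0.   84.8 -53.2]
blue 916 [ 500.8 -379.5   81.2] ((501.2373046875, -382.0263671875), (7.677982807159424, 69.1470947265625), 10.988421440124512) ((323.0, 230.5), (87.0, 10.0), 90.0)
yellow 1217 [ 482.9 -287.7   81.3] ((483.3938293457031, -290.33306884765625), (7.60079288482666, 68.71707153320312), 10.988421440124512) ((323.5, 100.0), (106.0, 11.0), 90.0)
```

View pics/w2.png

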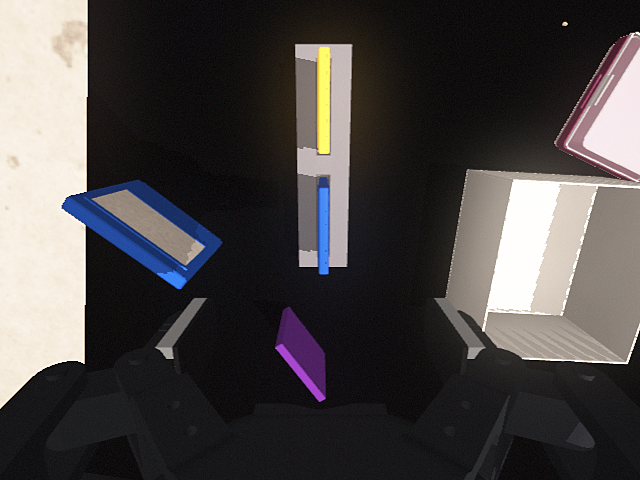

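The picture shows the blue plate at (323,178–273), centred and parallel between the open fingers. Yellow is at (323,48–153), and the big blue and the box stand clear of the finger paths. Next I descend and grip.

>>> {"method": "apply_moves", "body": {
  "rows": [
    [0.5,1.2,35,0,0,0],
    [0,0,35,0,0,0],
    [0,0,35,0,0,0],
    [0,0,30,0,0,0],
    [0,0,21,0,0,0]
  ],
  "fingers": 50
}}

```text
time: 5.48
tool_pos: [500.4, -381.9, 43.6]
tcp_rot: [-179.9, -0.1, 101.1]
ft_force: [0.3, -0.2, 0.0]
finger_gap: 49.9
grip_force: 0.0
```

>>> {"method": "apply_moves", "body": {
  "rows": [
    [0,0,0,0,0,0],
    [0,0,0,0,0,0],
    [0,0,0,0,0,0],
    [0,0,0,0,0,0],
    [0,0,0,0,0,0]
  ],
  "fingers": 0,
  "grip_force": 70
}}

```text
time: 6.1
tool_pos: [501.9, -383.5, 47.2]
tcp_rot: [179.9, 0.1, 101.1]
ft_force: [-0.3, -0.6, 6.2]
finger_gap: 7.1
grip_force: 68.8
```

>>> {"method": "apply_moves", "body": {
  "rows": [
    [0,0,-5,0,0,0],
    [0,0,-15,0,0,0],
    [0,0,-30,0,0,0],
    [0,0,-40,0,0,0],
    [0,0,-40,0,0,0]
  ]
}}

```text
time: 6.72
tool_pos: [500.4, -382.4, 177.1]
tcp_rot: [-180.0, -0.0, 101.1]
ft_force: [0.4, -0.4, -0.8]
finger_gap: 6.9
grip_force: 69.1
```

```bash
python3 - <<'E'
from h import *
s=sense();print(s['time'],s['tool_pos'],s['tcp_rot'],s['ft_force'],s['finger_gap'],s['grip_force'])
p,d=snap('wrist','w3.png')
plan([548,79.5,180],83.4,10)
E
```

```text
6.725 [ 500.38398506 -382.43314056  177.06422456] [-1.79963014e+02 -9.87276525e-03  1.01055020e+02] [ 0.41833185 -0.37540472 -0.77839077] 6.948908197147618 69.09719824790955
[np.float64(44.7), np.float64(13.3), np.float64(0.2), np.float64(0.0006), np.float64(0.0006), np.float64(0.0308)] ,
[np.float64(45.0), np.float64(12.0), np.float64(0.2), np.float64(0.0006), np.float64(0.0006), np.float64(0.0308)] ,
[np.float64(45.4), np.float64(10.6), np.float64(0.2), np.float64(0.0006), np.float64(0.0006), np.float64(0.0308)] ,
[np.float64(45.7), np.float64(9.1), np.float64(0.3), np.float64(0.0006), np.float64(0.0006), np.float64(0.0308)] ,
[np.float64(46.0), np.float64(7.8), np.float64(0.2), np.float64(0.0006), np.float64(0.0006), np.float64(0.0308)] ,
[np.float64(46.2), np.float64(6.3), np.float64(0.3), np.float64(0.0006), np.float64(0.0006), np.float64(0.0308)] ,
[np.float64(46.3), np.float64(4.9), np.float64(0.3), np.float64(0.0006), np.float64(0.0006), np.float64(0.0308)] ,
[np.float64(46.5), np.float64(3.5), np.float64(0.4), np.float64(0.0006), np.float64(0.0006), np.float64(0.0308)] ,
[np.float64(46.6), np.float64(2.1), np.float64(0.4), np.float64(0.0006), np.float64(0.0006), np.float64(0.0308)] ,
[np.float64(46.6), np.float64(0.6), np.float64(0.4), np.float64(0.0006), np.float64(0.0006), np.float64(0.0308)] ,
end [548.   79.5 180. ]
```

View pics/w3.png

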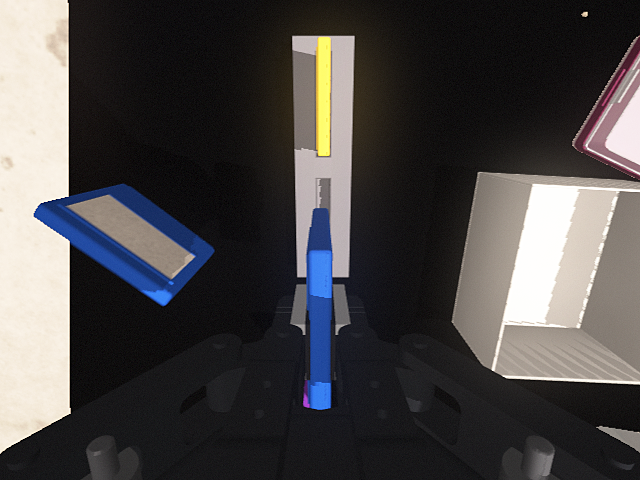

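The holder is gripped upright between the fingers, with its far edge at (320,208–240), and yellow is undisturbed. Next I move over the slot.

>>> {"method": "apply_moves", "body": {
  "rows": [
    [44.7,13.3,0,0,0,0.031],
    [45,12,0,0,0,0.031],
    [45.4,10.6,0,0,0,0.031],
    [45.7,9.1,0,0,0,0.031],
    [46,7.8,0,0,0,0.031]
  ]
}}

```text
time: 7.4
tool_pos: [523.4, -149.3, 176.0]
tcp_rot: [180.0, 0.0, 92.1]
ft_force: [1.1, 0.4, -0.6]
finger_gap: 7.2
grip_force: 69.1
```

>>> {"method": "apply_moves", "body": {
  "rows": [
    [46.2,6.3,0,0,0,0.031],
    [46.3,4.9,0,0,0,0.031],
    [46.5,3.5,5,0,0,0.031],
    [46.6,2.1,15,0,0,0.031],
    [46.6,0.6,30,0,0,0.031]
  ]
}}

```text
time: 8.02
tool_pos: [548.0, 82.7, 127.2]
tcp_rot: [179.8, -0.0, 83.2]
ft_force: [0.6, 0.3, -1.7]
finger_gap: 7.3
grip_force: 69.1
```

>>> {"method": "apply_moves", "body": {
  "rows": [
    [0,0,10,0,0,0],
    [0,0,0,0,0,0],
    [0,0,0,0,0,0],
    [0,0,0,0,0,0],
    [0,0,0,0,0,0]
  ]
}}

```text
time: 8.65
tool_pos: [547.1, 80.7, 116.1]
tcp_rot: [179.9, -0.0, 83.2]
ft_force: [0.2, -0.5, -0.5]
finger_gap: 7.1
grip_force: 69.1
```

```bash
python3 - <<'E'
from h import *
np.set_printoptions(precision=2,suppress=True)
s=sense();print(s['time'],s['tool_pos'],s['tcp_rot'],s['ft_force'],s['finger_gap'],s['grip_force'])
p,d=snap('wrist');t,r=np.array(s['tool_pos']),s['tcp_rot'];np.savez('pics/w4.npz',p=p,d=d,t=t,r=r)
cv2.imwrite('pics/w4.png',p[:,:,::-1])
g=p.astype(int); red=(g[...,0]>80)&(g[...,1]<70)&(g[...,2]<70); red[:,:230]=0; red[:,430:]=0
v,u=np.nonzero(red); X=plane(np.c_[u,v],30,t,r); print('red',len(u),cv2.minAreaRect(X[:,:2].astype(np.float32)),X[:,:2].min(0),X[:,:2].max(0))
hsv=cv2.cvtColor(p,cv2.COLOR_RGB2HSV).astype(int)
m=(np.abs(hsv[...,0]-109)<8)&(hsv[...,1]>100)&(hsv[...,2]>50);m[:,:250]=0;m[:,390:]=0
W,u,v=wristworld(d,m,s); T=(W-t)@Rn.from_euler('xyz',r,degrees=True).as_matrix()
print('blue tool frame',len(T)); 
for a in range(-44,34,4):
    q=T[np.abs(T[:,2]-a)<2]
    if len(q)>5: print(a,len(q),q[:,:2].min(0),q[:,:2].max(0))
E
```

```text
8.65 [547.13  80.66 116.08] [179.93  -0.01  83.23] [ 0.23 -0.45 -0.46] 7.093644181869141 69.10715818405151
red 500 ((553.2386474609375, 101.9615478515625), (45.14372634887695, 8.536699295043945), 83.79901885986328) [549.46  79.13] [559.77 124.77]
blue tool frame 4482
-36 1932 [-26.54  -4.89] [35.63  2.8 ]
-32 1688 [-27.15  -5.03] [35.99  2.93]
-28 181 [-30.25  -5.96] [35.98  2.56]
-24 88 [-29.53  -6.03] [35.9   2.66]
-20 63 [31.65 -5.55] [35.88  2.76]
-16 70 [31.46 -5.7 ] [35.98  2.87]
-12 54 [10.11 -5.48] [35.86  3.92]
-8 56 [31.54 -5.58] [35.99  2.68]
-4 48 [31.75 -5.37] [35.86  2.81]
0 43 [31.34 -5.5 ] [35.88  2.83]
4 39 [31.57 -5.55] [35.85  2.55]
8 29 [34.7 -4.4] [35.78  2.67]
12 38 [31.47 -5.37] [35.87  2.71]
16 29 [34.46 -3.61] [35.99  2.83]
20 30 [35.12 -4.15] [35.88  2.42]
24 25 [35.19 -4.2 ] [35.77  2.5 ]
28 24 [35.12 -4.28] [35.88  2.61]
32 22 [35.22 -3.9 ] [35.9   2.16]
```

View pics/w4.png

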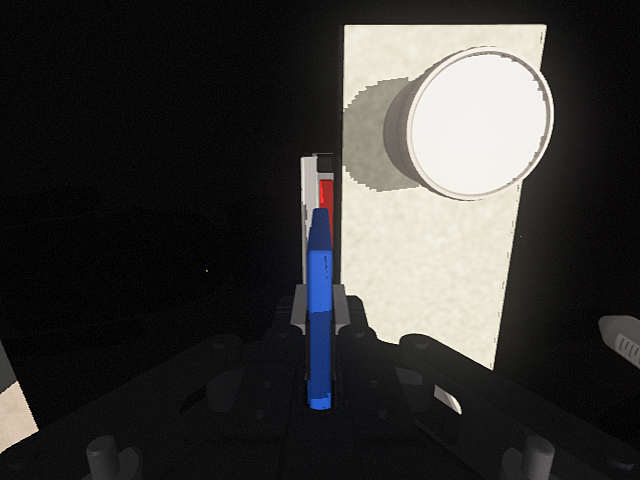

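The holder sits over the slot, its centre at tool y ≈ -0.9. The red strip shows at (326,180–240), to the right of the plate's foot. From the relative measurement the shift needed is about +4.2 in tool y and -2 in tool x.

>>> {"method": "apply_moves", "body": {
  "rows": [
    [-2,4.2,0,0,0,0],
    [0,0,8,0,0,0],
    [0,0,8,0,0,0],
    [0,0,5,0,0,0],
    [0,0,0,0,0,0]
  ]
}}

```text
time: 9.32
tool_pos: [549.9, 78.9, 93.4]
tcp_rot: [-179.9, 0.0, 83.3]
ft_force: [-0.5, -0.8, -1.2]
finger_gap: 7.0
grip_force: 69.1
```

```bash
python3 - <<'E'
from h import *
np.set_printoptions(precision=2,suppress=True)
s=sense();print(s['time'],s['tool_pos'],s['tcp_rot'],s['ft_force'])
p,d=snap('wrist');t,r=np.array(s['tool_pos']),s['tcp_rot']
cv2.imwrite('pics/w5.png',cv2.resize(p[110:310,220:440,::-1],None,fx=3,fy=3))
R=Rn.from_euler('xyz',r,degrees=True).as_matrix()
g=p.astype(int); red=(g[...,0]>80)&(g[...,1]<70)&(g[...,2]<70); red[:,:230]=0; red[:,430:]=0
v,u=np.nonzero(red); X=(plane(np.c_[u,v],30,t,r)-t)@R
for a in range(10,50,4):
    q=X[np.abs(X[:,0]-a)<2]
    if len(q)>3: print('red x',a,len(q),q[:,1].min(),q[:,1].max())
E
```

```text
9.325 [549.85  78.85  93.35] [-179.91    0.02   83.3 ] [-0.55 -0.83 -1.19]
red x 22 5 5.101841054440075 5.120169564643887
red x 26 7 3.8875055507284384 5.097277587250673
red x 30 54 -3.815550669642138 5.070052133631948
red x 34 111 -3.8075360996248557 5.034160790057219
red x 38 95 -3.7889853198926153 5.003133094639265
red x 42 112 -3.7732495332554508 4.981182576584861
red x 46 50 -3.7550804257797914 4.950744346065163
```

View pics/w5.png

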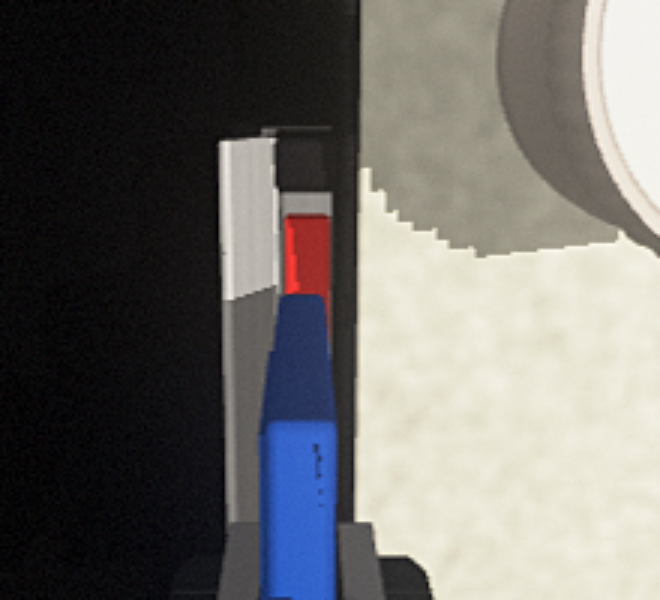

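The strip is centred about 1.3 mm to the right of the plate (crop 307 against 302), and the foot is over the slot mouth. I correct by +1.2 and go down.

>>> {"method": "apply_moves", "body": {
  "rows": [
    [0,1.2,0,0,0,0],
    [0,0,3,0,0,0],
    [0,0,3,0,0,0],
    [0,0,3,0,0,0],
    [0,0,0,0,0,0]
  ]
}}

```text
time: 10.0
tool_pos: [551.4, 78.7, 84.8]
tcp_rot: [-180.0, 0.0, 83.3]
ft_force: [0.2, 0.2, -0.9]
finger_gap: 7.7
grip_force: 69.1
```

```bash
python3 - <<'E'
from h import *
np.set_printoptions(precision=2,suppress=True)
s=sense();print(s['time'],s['tool_pos'],s['tcp_rot'],s['ft_force'],s['wrist_torque'])
p,d=snap('wrist');t,r=np.array(s['tool_pos']),s['tcp_rot']
R=Rn.from_euler('xyz',r,degrees=True).as_matrix()
g=p.astype(int); red=(g[...,0]>80)&(g[...,1]<70)&(g[...,2]<70); red[:,:230]=0; red[:,430:]=0
v,u=np.nonzero(red); X=(plane(np.c_[u,v],30,t,r)-t)@R
for a in range(34,50,4):
    q=X[np.abs(X[:,0]-a)<2]
    if len(q)>3: print('red x',a,len(q),q[:,1].min(),q[:,1].max())
hsv=cv2.cvtColor(p,cv2.COLOR_RGB2HSV).astype(int)
m=(np.abs(hsv[...,0]-109)<8)&(hsv[...,1]>100)&(hsv[...,2]>50);m[:,:250]=0;m[:,390:]=0
W,u,v=wristworld(d,m,s); T=(W-t)@R
for a in range(-34,40,8):
    q=T[np.abs(T[:,2]-a)<3]; q=q[q[:,0]>32]
    if len(q)>5: print(a,len(q),q[:,:2].min(0),q[:,:2].max(0))
E
```

```text
10.0 [551.39  78.69  84.82] [-179.96    0.01   83.29] [ 0.23  0.22 -0.86] [0.01 0.01 0.01]
red x 34 107 -5.9553165818651115 2.5400013556258427
red x 38 106 -5.903162305137065 2.522827797781144
red x 42 112 -5.8988612240749845 2.5058461864119277
red x 46 59 -5.868944885414454 2.4890533213630572
-34 303 [32.01 -4.84] [35.85  2.74]
-26 119 [33.99 -5.04] [35.97  2.93]
-18 97 [34.19 -4.91] [35.89  2.87]
-10 75 [34.66 -4.82] [35.97  2.63]
-2 70 [34.23 -5.  ] [35.9   2.83]
6 51 [35.08 -4.35] [35.92  2.59]
14 48 [34.68 -4.48] [35.96  2.76]
22 41 [34.33 -4.21] [35.89  2.89]
30 36 [34.97 -4.3 ] [35.86  2.63]
```

>>> {"method": "apply_moves", "body": {
  "rows": [
    [0,-0.9,0,0,0,0],
    [0,0,0,0,0,0],
    [0,0,2,0,0,0],
    [0,0,2,0,0,0],
    [0,0,1,0,0,0]
  ]
}}

```text
time: 10.68
tool_pos: [550.7, 78.8, 80.0]
tcp_rot: [-180.0, 0.0, 83.3]
ft_force: [0.5, -0.2, -0.5]
finger_gap: 7.1
grip_force: 69.1
```

>>> {"method": "apply_moves", "body": {
  "rows": [
    [0,0,2,0,0,0],
    [0,0,2,0,0,0],
    [0,0,2,0,0,0],
    [0,0,0,0,0,0],
    [0,0,0,0,0,0]
  ]
}}

```text
time: 11.3
tool_pos: [550.8, 78.8, 74.3]
tcp_rot: [-180.0, -0.0, 83.3]
ft_force: [0.1, -0.4, -1.1]
finger_gap: 7.1
grip_force: 69.1
```

Bottom is at about 34 mm with no side force, so it has entered cleanly. I continue onto the strip.

>>> {"method": "apply_moves", "body": {
  "rows": [
    [0,0,2,0,0,0],
    [0,0,2,0,0,0],
    [0,0,1,0,0,0],
    [0,0,0,0,0,0],
    [0,0,0,0,0,0]
  ]
}}

```text
time: 11.92
tool_pos: [551.0, 78.9, 69.6]
tcp_rot: [180.0, -0.0, 83.3]
ft_force: [-0.8, 0.1, 4.9]
finger_gap: 7.4
grip_force: 69.8
```

>>> {"method": "apply_moves", "body": {
  "rows": [
    [0,0,2,0,0,0],
    [0,0,2,0,0,0],
    [0,0,2,0,0,0],
    [0,0,0,0,0,0],
    [0,0,0,0,0,0]
  ]
}}

```text
time: 12.55
tool_pos: [551.1, 78.8, 63.6]
tcp_rot: [180.0, -0.0, 83.3]
ft_force: [-1.6, 0.1, 7.1]
finger_gap: 7.3
grip_force: 70.4
```

>>> {"method": "apply_moves", "body": {
  "rows": [
    [0,0,1,0,0,0],
    [0,0,1,0,0,0],
    [0,0,0.5,0,0,0],
    [0,0,0,0,0,0],
    [0,0,0,0,0,0]
  ]
}}

```text
time: 13.18
tool_pos: [551.4, 78.8, 63.0]
tcp_rot: [179.9, -0.0, 83.3]
ft_force: [-8.8, -0.3, 21.6]
finger_gap: 7.0
grip_force: 72.5
```

>>> {"method": "apply_moves", "body": {
  "rows": [
    [0,-0.6,0,0,0,0],
    [0,0,0,0,0,0],
    [0,0,0,0,0,0],
    [0,0,0,0,0,0],
    [0,0,0,0,0,0]
  ]
}}

```text
time: 13.8
tool_pos: [551.2, 78.9, 63.0]
tcp_rot: [179.9, -0.0, 83.3]
ft_force: [-5.9, -1.0, 19.9]
finger_gap: 6.6
grip_force: 72.3
```

```bash
python3 - <<'E'
from h import *
np.set_printoptions(precision=2,suppress=True)
s=sense();print(s['time'],s['tool_pos'],s['tcp_rot'],s['ft_force'],s['wrist_torque'],s['grip_force'])
p,d=snap('wrist');t,r=np.array(s['tool_pos']),s['tcp_rot']
R=Rn.from_euler('xyz',r,degrees=True).as_matrix()
cv2.imwrite('pics/w6.png',cv2.resize(p[110:310,220:440,::-1],None,fx=3,fy=3))
hsv=cv2.cvtColor(p,cv2.COLOR_RGB2HSV).astype(int)
m=(np.abs(hsv[...,0]-109)<8)&(hsv[...,1]>100)&(hsv[...,2]>50);m[:,:250]=0;m[:,390:]=0
W,u,v=wristworld(d,m,s); T=(W-t)@R
q=T[T[:,2]<-25]; print('top z tool',np.percentile(q[:,2],[5,50]),'world',np.median(W[T[:,2]<-25],0))
g=p.astype(int); red=(g[...,0]>80)&(g[...,1]<70)&(g[...,2]<70); red[:,:230]=0; red[:,430:]=0
W,u,v=wristworld(d,red,s); print('red',len(W),np.median(W,0),np.percentile(W[:,2],[10,50,90]))
b=(g.min(2)>150);W,u,v=wristworld(d,b,s);k=(np.abs(W[:,2]-50)<6);print('board',np.median(W[k,2]))
p,d=snap('scene'); cv2.imwrite('pics/s2.png',cv2.resize(p[160:250,240:370,::-1],None,fx=6,fy=6,interpolation=cv2.INTER_CUBIC))
E
```

```text
13.8 [551.24  78.86  63.  ] [179.89  -0.01  83.3 ] [-5.89 -1.01 19.93] [-0.13  1.51  0.04] 72.34369039535522
top z tool [-35.12 -34.02] world [551.06  89.2   97.02]
red 345 [554.84 118.71  21.06] [19.95 21.06 22.11]
board 49.284162365995314
```

View pics/w6.png

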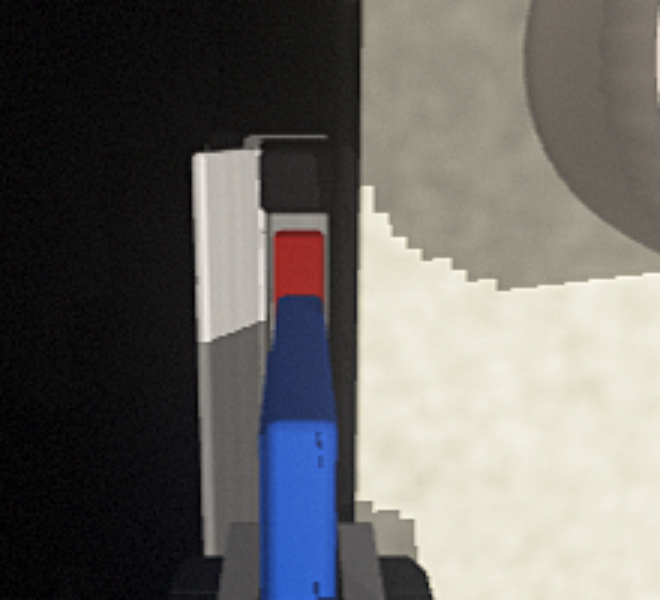

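The strip now reads about 21.8 mm after the board-height correction, so it is at its stop. The plate sits upright between the lip (crop x≈265) and the board edge (≈330), with its top at about 98 mm, pressed with 20 N and gripped at 72 N. I hand it in.

```bash
python3 -c "
from bench import job
print(job.hand_in())"
```

```text
the job is handed in; nothing more can be done
None
```

The blue label holder is behind the lip with its card facing the robot, still gripped (72 N) and pressed with about 20 N, and the red strip is down at its stop; the job is handed in, but no verdict was returned.

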